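Unload four centrifuge tubes into the bench rack in order

TASK

The four capped tubes have just come out of the centrifuge in their metal buckets; they are unmarked, and the samples are booked by their order in the row. Take them out and put them into the empty blue rack in the same order as they stand now: the tube at the robot's left end of the bucket row goes into the rack's left-end hole, the next into the next hole, and so on, each upright and right down on the rack's floor. Do not disturb the bottle, beaker, tape roll and forceps lying about.

Things in the scene. Friction and masses are not known exactly. Their poses are not given: they have to be found in the camera images.
- tube_short_mid (a point): Loose screw-capped sample tube, milky plastic with a green cap, 92 mm tall over all, body 28 mm across; the shortest: conical foot, flat ribbed cap 34 mm across and 22 mm tall. At the start it stands upright in bucket_a. The point is on its axis half-way up: the foot is 46 mm below it, the top 46 mm above it; z points up along the tube. The cap is the part to grip. 30 to 100 g.
- tube_round_mid (a point): Loose screw-capped sample tube, milky plastic with a green cap, 104 mm tall over all, body 28 mm across; second shortest: rounded foot, narrower flat ribbed cap 31 mm across and 26 mm tall. At the start it stands upright in bucket_b. The point is on its axis half-way up: the foot is 52 mm below it, the top 52 mm above it; z points up along the tube. The cap is the part to grip. 30 to 100 g.
- tube_standard_mid (a point): Loose screw-capped sample tube, milky plastic with a green cap, 116 mm tall over all, body 28 mm across; second tallest: conical foot, flat ribbed cap 34 mm across and 22 mm tall. At the start it stands upright in bucket_c. The point is on its axis half-way up: the foot is 58 mm below it, the top 58 mm above it; z points up along the tube. The cap is the part to grip. 30 to 100 g.
- tube_vented_mid (a point): Loose screw-capped sample tube, milky plastic with a green cap, 128 mm tall over all, body 28 mm across; the tallest: conical foot, ribbed cap 34 mm across and 22 mm tall, with a round vent crown 27 mm across and 12 mm tall on top of it (included in the height). At the start it stands upright in bucket_d. The point is on its axis half-way up: the foot is 64 mm below it, the top 64 mm above it; z points up along the tube. The cap is the part to grip. 30 to 100 g.
- bucket_a: Round dark metal centrifuge bucket that holds tube_short at the start, fixed upright in the tray: 56 mm tall, 47 mm across at the collar, bore 34 mm, a bright trunnion lug on each side, 65 mm over the lugs (along its x, across the row), tops of the lugs below the rim. Origin: centre of its underside. The tube's foot stands 7 mm above it. All four buckets look alike; their order along the row varies.
- bucket_b: Round dark metal centrifuge bucket that holds tube_round at the start, fixed upright in the tray: 56 mm tall, 47 mm across at the collar, bore 34 mm, a bright trunnion lug on each side, 65 mm over the lugs (along its x, across the row), tops of the lugs below the rim. Origin: centre of its underside. The tube's foot stands 7 mm above it. All four buckets look alike; their order along the row varies.
- bucket_c: Round dark metal centrifuge bucket that holds tube_standard at the start, fixed upright in the tray: 56 mm tall, 47 mm across at the collar, bore 34 mm, a bright trunnion lug on each side, 65 mm over the lugs (along its x, across the row), tops of the lugs below the rim. Origin: centre of its underside. The tube's foot stands 7 mm above it. All four buckets look alike; their order along the row varies.
- bucket_d: Round dark metal centrifuge bucket that holds tube_vented at the start, fixed upright in the tray: 56 mm tall, 47 mm across at the collar, bore 34 mm, a bright trunnion lug on each side, 65 mm over the lugs (along its x, across the row), tops of the lugs below the rim. Origin: centre of its underside. The tube's foot stands 7 mm above it. All four buckets look alike; their order along the row varies.
- tray: Fixed flat steel tray, 82 x 262 mm, low rim 16 mm high, that carries the four buckets in a row along its y axis, 60 mm apart (at y = +90, +30, -30, -90 mm). Origin: centre of its underside, on the bench; the buckets stand 6 mm above that. Its y axis points to the robot's left, within 25 degrees.
- rack: Fixed blue tube rack, 78 x 262 x 56 mm, empty: floor, middle plate and top plate, one row of four round 36 mm holes along its y axis (x = 0, y = +90, +30, -30, -90 mm). Origin: centre of its underside, on the bench; a tube's foot stands 5 mm above it, the top face is at 56 mm. Its y axis points to the robot's left, within 25 degrees. It may stand left or right of the tray.
Mind the look-alikes: they are no part of the job. What is shaped like the part that bears tube_standard_mid but pink is not meant. What is shaped like the part that bears tube_vented_mid but pink is not meant.

How it is judged (in metres and radians):
At the end, for the whole second after the job is handed in: Each tube is in the rack hole with the same place, counted from the robot's left, as its bucket has in the tray: its middle within 14 mm of the hole's axis along and across the row, its foot within 6 mm of the rack's floor, leaning less than 0.2 rad, at rest and released (x of tube_short_mid in the frame of rack between -0.014 and 0.014 m and ((y of bucket_a in the frame of tray between 0.07 and 0.11 m and y of tube_short_mid in the frame of rack between 0.076 and 0.104 m) or (y of bucket_a in the frame of tray between 0.01 and 0.05 m and y of tube_short_mid in the frame of rack between 0.016 and 0.044 m) or (y of bucket_a in the frame of tray between -0.05 and -0.01 m and y of tube_short_mid in the frame of rack between -0.044 and -0.016 m) or (y of bucket_a in the frame of tray between -0.11 and -0.07 m and y of tube_short_mid in the frame of rack between -0.104 and -0.076 m)) and z of tube_short_mid in the frame of rack below 0.057 m and angle between each of tube_short_mid, tube_round_mid, tube_standard_mid, tube_vented_mid's own z axis and vertical below 0.2 rad and linear speed of each of tube_short, tube_round, tube_standard, tube_vented below 0.02 m/s and x of tube_round_mid in the frame of rack between -0.014 and 0.014 m and ((y of bucket_b in the frame of tray between 0.07 and 0.11 m and y of tube_round_mid in the frame of rack between 0.076 and 0.104 m) or (y of bucket_b in the frame of tray between 0.01 and 0.05 m and y of tube_round_mid in the frame of rack between 0.016 and 0.044 m) or (y of bucket_b in the frame of tray between -0.05 and -0.01 m and y of tube_round_mid in the frame of rack between -0.044 and -0.016 m) or (y of bucket_b in the frame of tray between -0.11 and -0.07 m and y of tube_round_mid in the frame of rack between -0.104 and -0.076 m)) and z of tube_round_mid in the frame of rack below 0.063 m and x of tube_standard_mid in the frame of rack between -0.014 and 0.014 m and ((y of bucket_c in the frame of tray between 0.07 and 0.11 m and y of tube_standard_mid in the frame of rack between 0.076 and 0.104 m) or (y of bucket_c in the frame of tray between 0.01 and 0.05 m and y of tube_standard_mid in the frame of rack between 0.016 and 0.044 m) or (y of bucket_c in the frame of tray between -0.05 and -0.01 m and y of tube_standard_mid in the frame of rack between -0.044 and -0.016 m) or (y of bucket_c in the frame of tray between -0.11 and -0.07 m and y of tube_standard_mid in the frame of rack between -0.104 and -0.076 m)) and z of tube_standard_mid in the frame of rack below 0.069 m and x of tube_vented_mid in the frame of rack between -0.014 and 0.014 m and ((y of bucket_d in the frame of tray between 0.07 and 0.11 m and y of tube_vented_mid in the frame of rack between 0.076 and 0.104 m) or (y of bucket_d in the frame of tray between 0.01 and 0.05 m and y of tube_vented_mid in the frame of rack between 0.016 and 0.044 m) or (y of bucket_d in the frame of tray between -0.05 and -0.01 m and y of tube_vented_mid in the frame of rack between -0.044 and -0.016 m) or (y of bucket_d in the frame of tray between -0.11 and -0.07 m and y of tube_vented_mid in the frame of rack between -0.104 and -0.076 m)) and z of tube_vented_mid in the frame of rack below 0.075 m); the robot touches nothing.
It fails at once if the reagent bottle is shoved more than 30 mm (distance of reagent_bottle from where it was at the start of the episode above 0.03 m).
It fails at once if the beaker is shoved more than 30 mm (distance of beaker from where it was at the start of the episode above 0.03 m).
It fails at once if the tape roll is shoved more than 30 mm (distance of tape_roll from where it was at the start of the episode above 0.03 m).
It fails at once if the forceps is shoved more than 30 mm (distance of forceps from where it was at the start of the episode above 0.03 m).
It also fails if it takes over 96 s, if anything falls off the work surface, if the arm or the gripper's body presses on something with over 40 N, if the wrist force passes 120 N, or if a joint passes its speed limit or range.

ROBOT

A 6-joint arm with a two-finger parallel gripper is mounted at the origin on the work surface. World frame = base frame: x ahead of the robot, y to its left, z up, the work surface at z = 0. Lengths are in m, angles in degrees, forces in N, time in s.
With the tool pointing down it reaches from about 0.375 to 0.9 m from the base axis. Payload 3.1 kg.
Tool frame: the origin (TCP) lies on the centre line of the jaws, within the pads' length; the fingertips stand 25 mm ahead of it and the grasp point (between the pads) lies 6 mm ahead of it; z points along the fingers, y is the line along which they close (so a half turn about z gives the same grasp; the last joint's range is limited). The gripper opens to 87 mm and grips with 3 to 60 N. Pads are 19 mm wide; open, the fingers measure 117 mm over their backs; the gripper's body (75 mm by 190 mm) begins 51 mm behind the grasp point.
Start: joints at [65.575, 30.224, 82.088, -0, 67.689, -10.227], TCP at [0.153, 0.606, 0.248] pointing down, gripper open.
Joint ranges: [-176.69, 176.69], [-43.24, 126.21], [12.49, 139.97], [-82, 262], [0, 151.66], [-163.58, 163.58]. Speed limits (degrees/s): [159.86, 159.86, 180, 180, 180, 180].

INTERFACE

Orientations are given as a 3x3 rotation matrix whose columns are the frame's x, y, z axes.
In Python, from rig import * gives the robot as it stands.
- The arm moves only by the tool step_arm, never from a script. Its argument "steps" is a list of rows, each a list of 7 numbers: the shift along the tool's x, y, z normalised to -1 to 1, where 1 is 0.3 m, then the turn, a rotation vector about the tool's x, y, z normalised to -1 to 1, where 1 is 45 degrees, then the gripper's target within -1 to 1 (shut at 1, half-way at 0, fully open at -1). A call has 1 to 8 rows; each row is the pose to reach, as a shift and turn from the pose commanded when the call began, along the tool's axes at that moment; what a row does not reach only later rows make up. A row lasts 1/12 s, in which the tool goes at most 41.7 mm and 7.16 degrees, less where a joint would pass 70% of its speed; a pose out of reach is approached as far as the arm can. A call with a number of a shift or a turn outside -1 to 1 is refused whole. A call with a gripper value outside its range is refused whole. The fingers move at their own pace and stop on an object; the grip force is fixed at half the most. Time passes only in rows, so rows that repeat a pose let the fingers close. It gives the time, the measured TCP pose, the force, the opening and the grip force at its end, in the units of the state.
- read_state(): the state, without advancing time (a new reading comes with each control period).
- capture(name): name is "scene" or "top" or "wrist"; returns a dict with "image" (400x640x3 uint8, red, green, blue), "vertical_fov" (degrees; the focal length in pixels is half the picture's height over the tangent of half this angle, whatever the lens; pixels are square), "cx", "cy" (the principal point, pixels), "world_from_camera" (4x4, takes a point from camera to world coordinates); the wrist camera has in their place "T_tool_cam" (4x4, takes a point from camera to tool coordinates, whose origin is the TCP and whose axes are the flange's). Camera axes: x right, y down, z forward; pixel columns grow to the right and rows downward; lengths in m; the calibration is good to about 2 mm. The wrist camera is an equidistant fisheye: a pixel r from the principal point sees the ray r / f radians off the axis. A picture is of the moment at which its call begins: read the wrist's pose just before it. There is no depth.
- hand_in(): hands the job in; it is judged then, once.
The state is a dict: "time_s": time; "joint_positions": joint angles; "qvel": joint speeds; "tau": joint torques, N m; "position": TCP position; "tcp_rot": TCP orientation; "force": force on the tool from outside, world axes, zero at the start; "moment": the same for the moment, N m; "opening": opening from 0.0 (shut) to 1.0 (fully open); "grasp_force": force on a finger pad.
Only numpy, scipy, OpenCV 4.12 (cv2) and the standard library are available. Lean on these libraries where they do the work, as an engineer would, in place of code of your own. Each camera call takes 0.05 s, during which the arm holds its last target. There are 200 camera calls.

## Working session

There is one attempt and no reset: what is moved stays moved. The work goes in short steps, Python scripts to look and compute and a tool call to move; the robot and the scene stay as the last step left them, time stands still between calls to the robot, and variables do not carry over. Pictures are saved under pics/ and viewed, at most 14 in all, crops included, and the job is handed in when it is done.

Besides the shell and the picture viewer there is one more tool, called after "Emit:" as name([rows], argument=value, ...), one row to a line, values as JSON. step_arm: Moves the arm, as the interface text tells. Scaled input: -1 to 1 covers 0.3 m each way for a shift and 45 degrees each way for a turn. Its arguments: {"type":"object","properties":{"steps":{"type":"array"}},"required":["steps"]}

```bash
mkdir -p pics; ls; python3 - <<'E'
from rig import *
import cv2,numpy as np,pickle
d={}
for n in("scene","top"):
    c=capture(n);d[n]=c
    cv2.imwrite(f"pics/{n}0.png",c["image"][:,:,::-1])
    print(n,c["vertical_fov"],c["cx"],c["cy"],np.round(c["world_from_camera"],3).tolist())
pickle.dump(d,open("c0.pkl","wb"))
print(read_state())
E
```

```text
pics
scene 49.3919813488542 318.23185974369494 204.50576880685804 [[-0.242, 0.688, -0.684, 1.087], [0.97, 0.166, -0.176, 0.133], [-0.008, -0.706, -0.708, 0.67], [0.0, 0.0, 0.0, 1.0]]
top 52.79916244424066 319.97770813137356 205.0610733975896 [[0.01, -0.996, 0.088, 0.456], [-1.0, -0.008, 0.028, -0.025], [-0.027, -0.088, -0.996, 0.88], [0.0, 0.0, 0.0, 1.0]]
{'time_s': 0.1, 'joint_positions': array([ 6.55744072e+01,  3.02759298e+01,  8.21479788e+01, -1.11711829e-03,
        6.76892718e+01, -1.02266430e+01]), 'qvel': array([ 0.0580073 , -0.02194637, -0.18146974,  0.02409391,  0.07638659,
        0.03351565]), 'tau': array([-5.62310615e-04, -4.40988421e+01, -1.77149302e+01,  6.34641806e-02,
        5.33944450e-02, -3.74153717e-05]), 'position': array([0.15302245, 0.60535665, 0.24665079]), 'tcp_rot': array([[-9.69451533e-01,  2.45281644e-01, -8.00414236e-04],
       [ 2.45282724e-01,  9.69449908e-01, -1.80603147e-03],
       [ 3.32975140e-04, -1.94718776e-03, -9.99998049e-01]]), 'force': array([-0.17178901,  0.21251669,  1.20592284]), 'moment': array([ 0.00450651,  0.05429744, -0.01388839]), 'grasp_force': 0.0, 'opening': 1.0014712876254963}
```

View pics/scene0.png

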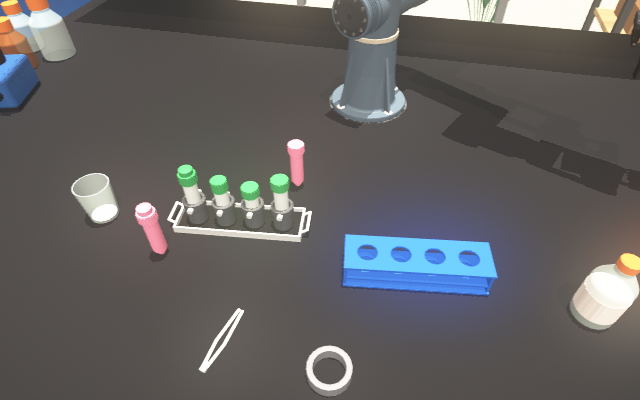

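View pics/top0.png

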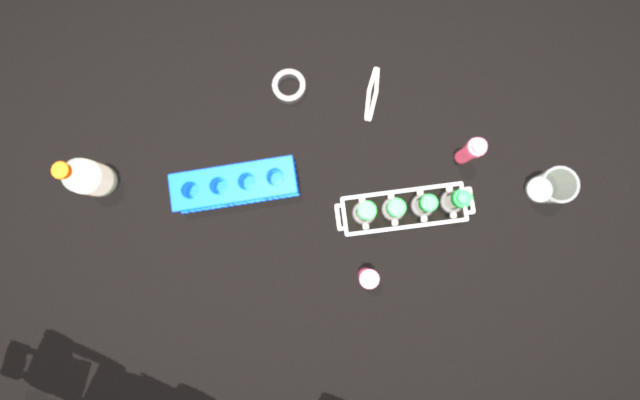

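The scene picture shows four green-capped tubes in the tray. From the robot's left these are (280,185), (251,190), (220,185) and the crowned one at (188,172). In the top picture they are at (366,210), (396,208), (428,203) and (461,199). The pink decoys are at top (369,279) and (477,147). The rack holes are at top (194,190), (222,185), (249,182) and (277,177). Choose the green caps in the buckets and reject the pink tubes. Next I'll measure them.

```bash
cat > h.py <<'E'
import numpy as np,cv2
def ray(c,u,v):
    f=200/np.tan(np.radians(c["vertical_fov"]/2));T=c["world_from_camera"]
    d=T[:3,:3]@np.array([(u-c["cx"])/f,(v-c["cy"])/f,1.]);return T[:3,3],d/np.linalg.norm(d)
def plane(c,u,v,z):
    o,d=ray(c,u,v);return o+d*(z-o[2])/d[2]
def two(r1,r2):
    (o1,d1),(o2,d2)=r1,r2
    s=np.linalg.lstsq(np.c_[d1,-d2],o2-o1,rcond=None)[0]
    a,b=o1+s[0]*d1,o2+s[1]*d2;return (a+b)/2,np.linalg.norm(a-b)
def blobs(img,lo,hi,amin=40):
    m=cv2.inRange(cv2.cvtColor(img,cv2.COLOR_RGB2HSV),lo,hi)
    n,l,s,c=cv2.connectedComponentsWithStats(m)
    return [(np.round(c[i],1),s[i].tolist()) for i in range(1,n) if s[i][4]>amin],m
E
python3 - <<'E'
from h import *;import pickle
d=pickle.load(open("c0.pkl","rb"));B={}
for n in d:
    b,m=blobs(d[n]["image"],(45,60,50),(85,255,255));B[n]=b
    print(n);[print(*x) for x in b]
t=sorted(B["top"],key=lambda x:x[0][0]);s=sorted(B["scene"],key=lambda x:-x[0][0])
if len(t)==len(s):
  for a,b in zip(t,s): print(two(ray(d["top"],*a[0]),ray(d["scene"],*b[0])))
b,m=blobs(d["top"]["image"],(95,100,60),(125,255,255),200)
for x in b: print("rack",*x)
b,m2=blobs(d["top"]["image"],(160,50,60),(179,255,255),20)
for x in b: print("pink",*x)
# side-by-side crops
for n,(x0,x1,y0,y1) in {"top":(160,490,120,300),"scene":(130,330,130,260)}.items():
    im=d[n]["image"][y0:y1,x0:x1,::-1]; k=780/(x1-x0)
    cv2.imwrite(f"pics/{n}_crop.png",cv2.resize(im,None,fx=k,fy=k,interpolation=cv2.INTER_CUBIC))
E
```

```text
scene
[186.5 175.3] [176, 164, 22, 23, 392]
[279.2 182.9] [269, 173, 21, 21, 344]
[218.5 184.1] [209, 174, 20, 21, 322]
[249.5 190. ] [240, 181, 20, 20, 324]
top
[460.1 198.4] [451, 188, 23, 21, 243]
[428.2 202.3] [419, 193, 20, 19, 134]
[402.7 203.8] [395, 197, 12, 18, 51]
[373.5 206.6] [366, 200, 12, 17, 46]
(array([ 0.51899783, -0.09715611,  0.12099894]), np.float64(0.016087198654762686))
(array([ 0.52678682, -0.15638321,  0.09714019]), np.float64(0.015642627232747994))
(array([ 0.53129776, -0.21041312,  0.10408142]), np.float64(0.0023717917331711434))
(array([ 0.53825437, -0.26823105,  0.12036691]), np.float64(0.0018722428696843821))
rack [236.3 190.1] [167, 154, 133, 60, 941]
pink [466.1 153.3] [453, 136, 36, 29, 338]
pink [363.6 270.4] [358, 267, 20, 12, 59]
```

View pics/scene_crop.png

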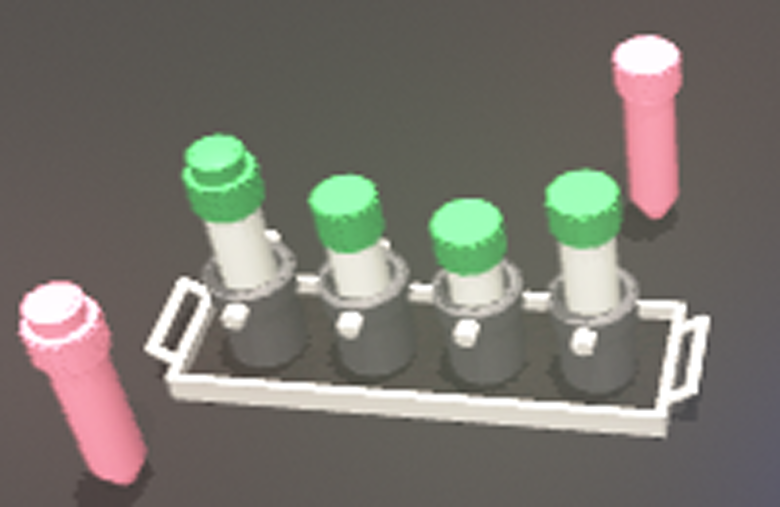

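View pics/top_crop.png

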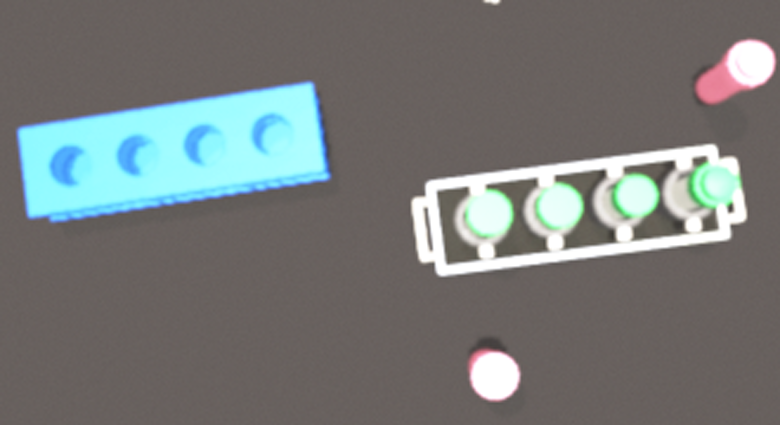

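The crops confirm the choice. From the left, the order is standard (crop 583,205), short (467,235), round (346,212) and vented (218,175, crowned). The pink ones are loose on the bench and are not to be touched. Next I'll refine with known heights.

```bash
python3 - <<'E'
from h import *;import pickle
d=pickle.load(open("c0.pkl","rb"));c=d["top"];s=d["scene"]
b,m=blobs(c["image"],(45,25,100),(88,255,255),80)
b=sorted(b,key=lambda x:x[0][0]); Z=[.129,.105,.117,.130]
sb=sorted(blobs(s["image"],(45,60,50),(85,255,255))[0],key=lambda x:-x[0][0])
P=[]
for x,z,y in zip(b,Z,sb):
    p=plane(c,*x[0],z-.004);q=plane(s,*y[0],z-.009);P.append(p[:2]);print("cap",x[0],x[1],p.round(4),"scene",q.round(4))
P=np.array(P)
print(np.linalg.norm(np.diff(P,axis=0),axis=1))
# rack: top-face light blue contour
hsv=cv2.cvtColor(c["image"],cv2.COLOR_RGB2HSV)
print(hsv[185,[208,194,222,236]], hsv[172,230])
m=cv2.inRange(hsv,(90,40,200),(115,255,255))
cn=max(cv2.findContours(m,cv2.RETR_EXTERNAL,cv2.CHAIN_APPROX_NONE)[0],key=cv2.contourArea)
r=cv2.minAreaRect(cn);bx=cv2.boxPoints(r);print(r)
w=np.array([plane(c,*p,.056)[:2] for p in bx]);print(w.round(4),np.linalg.norm(w-np.roll(w,1,0),axis=1),w.mean(0))
# same in scene view
hs=cv2.cvtColor(s["image"],cv2.COLOR_RGB2HSV);print(hs[246,[352,385,450,480]],hs[275,380])
# tray: white outline
m=cv2.inRange(hsv,(0,0,200),(179,60,255));m[:,:325]=0;m[:,485:]=0;m[:175]=0;m[240:]=0
r=cv2.minAreaRect(cv2.findNonZero(m));bx=cv2.boxPoints(r);print("tray",r)
w=np.array([plane(c,*p,.014)[:2] for p in bx]);print(np.linalg.norm(w-np.roll(w,1,0),axis=1),w.mean(0))
E
```

```text
cap [367.4 210.2] [356, 199, 22, 22, 171] [ 0.5139 -0.0931  0.125 ] scene [ 0.5169 -0.0894  0.12  ]
cap [397.2 206.4] [386, 197, 22, 21, 223] [ 0.5236 -0.1527  0.101 ] scene [ 0.525  -0.1488  0.096 ]
cap [428.2 202.5] [418, 193, 22, 20, 345] [ 0.5304 -0.2094  0.113 ] scene [ 0.5351 -0.2068  0.108 ]
cap [460.7 198.2] [450, 188, 24, 21, 358] [ 0.5377 -0.2666  0.126 ] scene [ 0.5389 -0.2688  0.121 ]
[0.06035666 0.05711568 0.05765859]
[[ 93 118 255]
 [ 97 147 255]
 [ 92 119 255]
 [ 91  98 255]] [ 91 100 255]
((232.28981018066406, 184.5771484375), (42.4670524597168, 128.93821716308594), 81.15818786621094)
[[0.5928 0.322 ]
 [0.636  0.0556]
 [0.5482 0.0407]
 [0.5051 0.3044]] [0.0894852  0.26980469 0.08905378 0.26716672] [0.57051634 0.18068528]
[[100 140 255]
 [100 141 255]
 [100 142 255]
 [100 143 255]] [109 173 233]
tray ((404.4696044921875, 208.36285400390625), (40.76887130737305, 140.0078887939453), 82.69424438476562)
[0.08780539 0.30089313 0.08738714 0.29814336] [ 0.52717894 -0.1820449 ]
```

```bash
cat >> h.py <<'E'
from scipy.spatial.transform import Rotation as Ro
def Rdown(yaw): # yaw = direction of tool y in world, deg; tool z down
    a=np.radians(yaw);y=np.array([np.cos(a),np.sin(a),0]);z=np.array([0,0,-1.]);return np.c_[np.cross(y,z),y,z]
def goto(p,R,way):
    """way: list of (pos,yaw); prints normalised rows, chained"""
    for q,yaw in way:
        Rt=Rdown(yaw);s=R.T@(np.array(q)-p)/.3;w=Ro.from_matrix(R.T@Rt).as_rotvec(degrees=True)/45
        print(np.round(s,3).tolist(),np.round(w,3).tolist(),"rows",int(np.ceil(max(np.linalg.norm(s)*.3/.0417,np.linalg.norm(w)*45/7.16)))+1)
        p,R=np.array(q),Rt
E
python3 - <<'E'
from h import *;from rig import *
s=read_state()
goto(s["position"],s["tcp_rot"],[((.36,.40,.30),42),((.54,.18,.30),9)])
E
```

```text
[-0.837, -0.495, -0.177] [-0.003, 0.0, 0.751] rows 9
[-0.946, -0.045, 0.0] [0.0, 0.0, 0.733] rows 8
```

Emit:
step_arm([
  [-0.837,-0.495,-0.177,-0.003,0,0.751,-1],
  [-0.837,-0.495,-0.177,-0.003,0,0.751,-1],
  [-0.837,-0.495,-0.177,-0.003,0,0.751,-1],
  [-0.837,-0.495,-0.177,-0.003,0,0.751,-1],
  [-0.837,-0.495,-0.177,-0.003,0,0.751,-1],
  [-0.837,-0.495,-0.177,-0.003,0,0.751,-1],
  [-0.837,-0.495,-0.177,-0.003,0,0.751,-1],
  [-0.837,-0.495,-0.177,-0.003,0,0.751,-1],
])

```text
time_s: 0.77
position: [0.3653, 0.3966, 0.3018]
tcp_rot: [[-0.665, 0.747, 0.006], [0.747, 0.665, 0.001], [-0.003, 0.005, -1.0]]
force: [-0.6, 1.0, -0.1]
opening: 0.997
grasp_force: 0.0
```

Emit:
step_arm([
  [-0.946,-0.045,0,0,0,0.733,-1],
  [-0.946,-0.045,0,0,0,0.733,-1],
  [-0.946,-0.045,0,0,0,0.733,-1],
  [-0.946,-0.045,0,0,0,0.733,-1],
  [-0.946,-0.045,0,0,0,0.733,-1],
  [-0.946,-0.045,0,0,0,0.733,-1],
  [-0.946,-0.045,0,0,0,0.733,-1],
  [-0.946,-0.045,0,0,0,0.733,-1],
])

```text
time_s: 1.43
position: [0.5447, 0.1756, 0.3]
tcp_rot: [[-0.151, 0.989, 0.005], [0.989, 0.151, -0.0], [-0.001, 0.004, -1.0]]
force: [0.2, 1.0, 0.6]
opening: 0.996
grasp_force: 0.0
```

```bash
python3 - <<'E'
from h import *;from rig import *;import pickle
s=read_state();c=capture("wrist");pickle.dump((s,c),open("w_rack.pkl","wb"))
print(s["position"].round(4),s["tcp_rot"].round(3).tolist(),s["joint_positions"].round(1));print(c["T_tool_cam"].round(3),c["vertical_fov"],c["cx"],c["cy"])
cv2.imwrite("pics/w_rack.png",c["image"][:,:,::-1])
E
```

```text
[0.5447 0.1756 0.3   ] [[-0.151, 0.989, 0.005], [0.989, 0.151, -0.0], [-0.001, 0.004, -1.0]] [ 6.7 22.8 86.3 -0.1 70.6 -1.9]
[[-0.001 -0.954 -0.299  0.083]
 [ 1.    -0.001 -0.     0.   ]
 [ 0.    -0.299  0.954 -0.137]
 [ 0.     0.     0.     1.   ]] 65.70646984690485 321.9665681597036 200.7913967994621
```

View pics/w_rack.png

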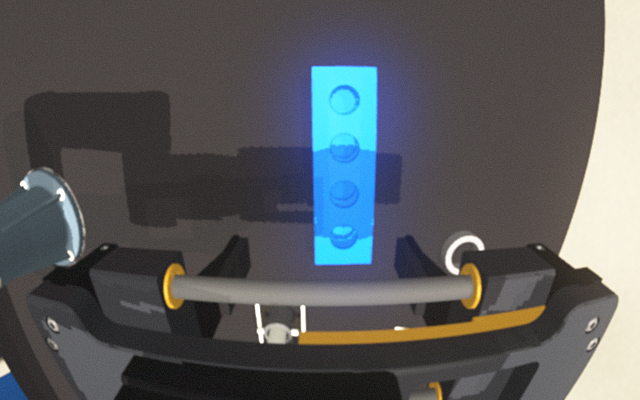

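The wrist view shows the rack with holes at about (344,100), (344,147), (343,193) and (343,237), and the top face spanning x 313–376 and y 67–263.

```bash
cat >> h.py <<'E'
def wplane(s,c,u,v,z):
    f=200/np.tan(np.radians(c["vertical_fov"]/2));x,y=u-c["cx"],v-c["cy"];r=np.hypot(x,y)+1e-9;t=r/f
    d=np.array([np.sin(t)*x/r,np.sin(t)*y/r,np.cos(t)]);T=c["T_tool_cam"];R=s["tcp_rot"]
    o=s["position"]+R@T[:3,3];d=R@T[:3,:3]@d
    return o+d*(z-o[2])/d[2]
E
python3 - <<'E'
from h import *;import pickle
s,c=pickle.load(open("w_rack.pkl","rb"));im=c["image"]
print("edges v=170:",im[170,306:384,1].tolist());print("col 344:",im[60:270:2,344,1].tolist())
hsv=cv2.cvtColor(im,cv2.COLOR_RGB2HSV)
m=cv2.inRange(hsv,(90,100,190),(125,255,255))
cn=max(cv2.findContours(m,cv2.RETR_EXTERNAL,cv2.CHAIN_APPROX_NONE)[0],key=cv2.contourArea)[:,0]
W=np.array([wplane(s,c,*p,.056)[:2] for p in cn],np.float32)
r=cv2.minAreaRect(W);print(r)
for g in [(344,100),(344,147),(343,193),(343,237)]: print(wplane(s,c,*g,.056).round(4))
x=im[60:270,305:385];cv2.imwrite("pics/rk.png",cv2.resize(x,None,fx=2.8,fy=2.8,interpolation=cv2.INTER_CUBIC)[:,:,::-1])
E
```

```text
edges v=170: [60, 56, 61, 55, 55, 54, 76, 116, 151, 162, 170, 161, 165, 165, 161, 163, 166, 164, 166, 165, 163, 164, 167, 167, 172, 172, 169, 175, 168, 171, 171, 170, 171, 169, 170, 172, 173, 169, 172, 176, 168, 169, 170, 167, 172, 172, 163, 165, 169, 168, 171, 170, 170, 167, 165, 163, 162, 165, 168, 159, 160, 162, 162, 162, 164, 164, 168, 160, 138, 107, 74, 60, 64, 59, 58, 62, 61, 64]
col 344: [78, 77, 82, 176, 240, 240, 240, 240, 241, 241, 242, 242, 213, 134, 151, 218, 232, 231, 229, 229, 231, 231, 232, 235, 230, 232, 226, 204, 239, 238, 240, 240, 241, 239, 239, 238, 229, 222, 229, 231, 228, 230, 205, 160, 158, 160, 157, 152, 144, 142, 152, 143, 170, 174, 169, 172, 172, 169, 165, 168, 152, 146, 151, 155, 154, 150, 152, 153, 151, 136, 133, 149, 150, 131, 143, 163, 167, 160, 168, 162, 164, 166, 152, 161, 210, 214, 213, 197, 143, 149, 167, 145, 145, 135, 138, 217, 227, 223, 226, 225, 226, 227, 143, 74, 82]
((0.5731183290481567, 0.1819312870502472), (0.08184729516506195, 0.26560282707214355), 9.215810775756836)
[0.5585 0.2699 0.056 ]
[0.5678 0.2124 0.056 ]
[0.5765 0.1538 0.056 ]
[0.5871 0.093  0.056 ]
```

View pics/rk.png

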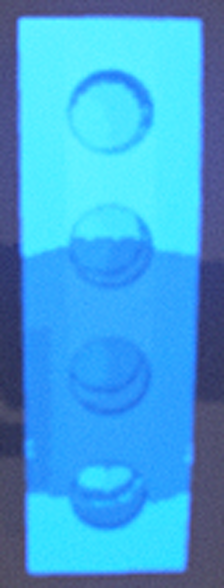

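The crop shows four clean holes with a consistent rack fit: centre (0.573,0.182), yaw 9.2°, 82×266 against 78×262. Next, the tray.

```bash
python3 - <<'E'
from h import *;from rig import *
s=read_state()
goto(s["position"],s["tcp_rot"],[((.52,-.01,.33),8),((.50,-.22,.33),8)])
E
```

```text
[-0.608, -0.168, -0.102] [0.002, -0.002, 0.016] rows 6
[-0.684, -0.163, 0.0] [0.0, 0.0, 0.0] rows 7
```

Emit:
step_arm([
  [-0.608,-0.168,-0.1,0.004,-0.004,0.016,-1],
  [-0.608,-0.168,-0.1,0.004,-0.004,0.016,-1],
  [-0.608,-0.168,-0.1,0.004,-0.004,0.016,-1],
  [-0.608,-0.168,-0.1,0.004,-0.004,0.016,-1],
  [-0.608,-0.168,-0.1,0.004,-0.004,0.016,-1],
  [-0.608,-0.168,-0.1,0.004,-0.004,0.016,-1],
])

```text
time_s: 1.98
position: [0.5185, -0.0106, 0.3307]
tcp_rot: [[-0.141, 0.99, -0.001], [0.99, 0.141, -0.003], [-0.003, -0.001, -1.0]]
force: [0.3, -0.1, 0.1]
opening: 0.997
grasp_force: 0.0
```

Emit:
step_arm([
  [-0.684,-0.163,0,0,0,0,-1],
  [-0.684,-0.163,0,0,0,0,-1],
  [-0.684,-0.163,0,0,0,0,-1],
  [-0.684,-0.163,0,0,0,0,-1],
  [-0.684,-0.163,0,0,0,0,-1],
  [-0.684,-0.163,0,0,0,0,-1],
  [-0.684,-0.163,0,0,0,0,-1],
  [-0.684,-0.163,0,0,0,0,-1],
])

```text
time_s: 2.65
position: [0.5, -0.2158, 0.3298]
tcp_rot: [[-0.145, 0.989, -0.003], [0.989, 0.145, 0.001], [0.001, -0.003, -1.0]]
force: [-0.9, -0.2, -0.9]
opening: 1.001
grasp_force: 0.0
```

```bash
python3 - <<'E'
from h import *;from rig import *;import pickle
s=read_state();c=capture("wrist");pickle.dump((s,c),open("w_tray.pkl","wb"))
print(s["position"].round(4),s["tcp_rot"].round(3).tolist(),s["qvel"].round(1),s["joint_positions"].round(1))
b,m=blobs(c["image"],(45,25,60),(88,255,255),80);b=sorted(b,key=lambda x:x[0][1])
for x in b: print(*x)
if len(b)==4:
  for x,z in zip(b,[.129,.105,.117,.13]): print(wplane(s,c,*x[0],z-.003).round(4))
cv2.imwrite("pics/w_tray.png",c["image"][:,:,::-1])
E
```

```text
[ 0.5    -0.2158  0.3298] [[-0.145, 0.989, -0.003], [0.989, 0.145, 0.001], [0.001, -0.003, -1.0]] [ 1.4 -0.8  0.5 -0.2 -0.1 -0.2] [-35.1  18.9  87.5  -0.1  73.7 -43.4]
[344.8  49.7] [332, 48, 28, 4, 90]
[347.6 107.5] [320, 58, 50, 105, 3383]
[383.8 108.3] [366, 42, 39, 139, 2017]
[309.1 113.6] [299, 87, 16, 48, 287]
[346.7 176.8] [320, 160, 45, 35, 878]
[347.2 227.2] [331, 210, 33, 35, 875]
```

View pics/w_tray.png

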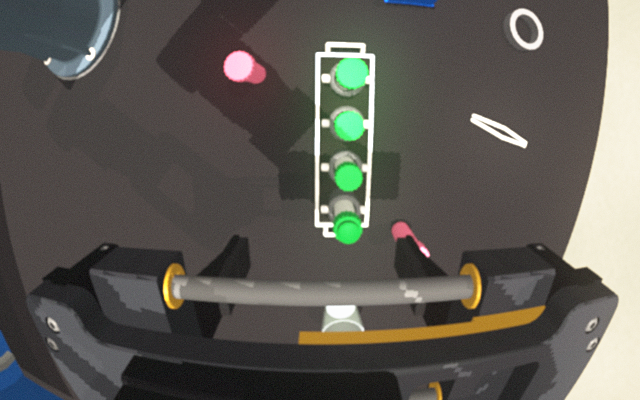

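The wrist view shows the caps at about (351,73), (348,125), (347,176) and (347,229), with the pink ones aside at (239,66) and (405,232).

```bash
python3 - <<'E'
from h import *;import pickle
s,c=pickle.load(open("w_tray.pkl","rb"))
b,m=blobs(c["image"],(45,165,90),(80,255,255),300);b=sorted(b,key=lambda x:x[0][1])
for x in b: print(*x)
C=[x[0] for x in b] if len(b)==4 else [(351,73),(348.5,125),(347.5,176),(347.5,229)]
W=np.array([wplane(s,c,*x,z-.003)[:2] for x,z in zip(C,[.129,.105,.117,.13])]);print(W.round(4),np.linalg.norm(np.diff(W,axis=0),axis=1),W.mean(0))
v=W[0]-W[3];print("yaw",np.degrees(np.arctan2(-v[0],v[1])))
for g,z in [((241,68),.11),((405,232),.06)]: print("pink",wplane(s,c,*g,z).round(3))
# tray frame corners estimated on image: outer corners
for g in [(317,54),(374,55),(316,228),(367,229)]: print("tray",wplane(s,c,*g,.016).round(4))
E
```

```text
[348.2 176.6] [335, 163, 28, 28, 591]
[347.3 227.6] [333, 213, 29, 31, 667]
[[ 0.5132 -0.0917]
 [ 0.5214 -0.1502]
 [ 0.5287 -0.2086]
 [ 0.5381 -0.2694]] [0.05900212 0.05890123 0.06148405] [ 0.52537505 -0.17996499]
yaw 7.987617295245698
pink [ 0.388 -0.099  0.11 ]
pink [ 0.633 -0.289  0.06 ]
tray [ 0.4691 -0.0576  0.016 ]
tray [ 0.55   -0.0454  0.016 ]
tray [ 0.5049 -0.319   0.016 ]
tray [ 0.5851 -0.3092  0.016 ]
```

```bash
cat >> h.py <<'E'
T=[(.514,-.0925),(.5225,-.1515),(.530,-.2095),(.539,-.2695)]
H=[(.5585,.2705),(.568,.212),(.577,.153),(.587,.093)]
G=[.124,.100,.110,.124]
E
python3 - <<'E'
from h import *;from rig import *
s=read_state();print(s["position"].round(4))
goto(s["position"],s["tcp_rot"],[((*T[0],.22),8)])
E
```

```text
[ 0.5001 -0.2153  0.3299]
[0.398, 0.107, 0.366] [-0.003, -0.001, 0.009] rows 5
```

Emit:
step_arm([
  [0.398,0.107,0.366,-0.003,-0.001,0.009,-0.4],
  [0.398,0.107,0.366,-0.003,-0.001,0.009,-0.4],
  [0.398,0.107,0.366,-0.003,-0.001,0.009,-0.4],
  [0.398,0.107,0.366,-0.003,-0.001,0.009,-0.4],
  [0.398,0.107,0.366,-0.003,-0.001,0.009,-0.4],
  [0.398,0.107,0.366,-0.003,-0.001,0.009,-0.4],
  [0.398,0.107,0.366,-0.003,-0.001,0.009,-0.4],
  [0.398,0.107,0.366,-0.003,-0.001,0.009,-0.4],
])

```text
time_s: 3.37
position: [0.5157, -0.0954, 0.2217]
tcp_rot: [[-0.138, 0.99, 0.004], [0.99, 0.138, -0.003], [-0.004, 0.003, -1.0]]
force: [-0.6, -0.6, -0.7]
opening: 0.698
grasp_force: 0.0
```

```bash
python3 - <<'E'
from h import *;from rig import *
s=read_state();print(s["position"].round(4),s["tcp_rot"].round(4).tolist(),s["opening"])
goto(s["position"],s["tcp_rot"],[((*T[0],G[0]),8)])
E
```

```text
[ 0.5157 -0.0954  0.2217] [[-0.1382, 0.9904, 0.0039], [0.9904, 0.1382, -0.0034], [-0.0039, 0.0034, -1.0]] 0.698481273183845
[0.012, -0.005, 0.325] [0.004, 0.005, -0.001] rows 4
```

Emit:
step_arm([
  [0.01,-0.005,0.08,0.002,0.002,0,-0.4],
  [0.01,-0.005,0.16,0.002,0.002,0,-0.4],
  [0.01,-0.005,0.24,0.002,0.002,0,-0.4],
  [0.01,-0.005,0.29,0.002,0.002,0,-0.4],
  [0.01,-0.005,0.325,0.002,0.002,0,-0.4],
  [0.01,-0.005,0.325,0.002,0.002,0,-0.4],
  [0.01,-0.005,0.325,0.002,0.002,0,-0.4],
])

```text
time_s: 3.95
position: [0.5134, -0.0935, 0.1234]
tcp_rot: [[-0.136, 0.991, 0.0], [0.991, 0.136, -0.001], [-0.001, 0.0, -1.0]]
force: [0.7, 0.3, 0.4]
opening: 0.698
grasp_force: 0.0
```

Emit:
step_arm([
  [0,0,0,0,0,0,1],
  [0,0,0,0,0,0,1],
  [0,0,0,0,0,0,1],
  [0,0,0,0,0,0,1],
  [0,0,0,0,0,0,1],
  [0,0,0,0,0,0,1],
  [0,0,0,0,0,0,1],
  [0,0,0,0,0,0,1],
])

```text
time_s: 4.62
position: [0.5131, -0.0927, 0.1233]
tcp_rot: [[-0.137, 0.991, 0.0], [0.991, 0.137, -0.001], [-0.001, -0.0, -1.0]]
force: [-0.1, 0.2, 4.0]
opening: 0.378
grasp_force: 30.0
```

```bash
python3 - <<'E'
from h import *;from rig import *
s=read_state();print(s["position"].round(4),s["tcp_rot"].round(4).tolist(),s["opening"]*87,s["grasp_force"],s["force"])
h=H[0];m=((T[0][0]+h[0])/2,(T[0][1]+h[1])/2)
goto(s["position"],s["tcp_rot"],[((*s["position"][:2],.225),8),((*m,.225),8.6),((*h,.225),9.2)])
c=capture("wrist");cv2.imwrite("pics/g1.png",c["image"][:,:,::-1])
E
```

```text
[ 0.5131 -0.0927  0.1233] [[-0.1375, 0.9905, 0.0], [0.9905, 0.1375, -0.0011], [-0.0011, -0.0001, -1.0]] 32.87718861989131 29.987519597634673 [-0.10658941  0.17534102  3.95167149]
[-0.0, -0.0, -0.339] [-0.0, 0.001, -0.002] rows 4
[0.589, 0.161, 0.0] [0.0, 0.0, -0.013] rows 6
[0.587, 0.164, 0.0] [0.0, 0.0, -0.013] rows 6
```

View pics/g1.png

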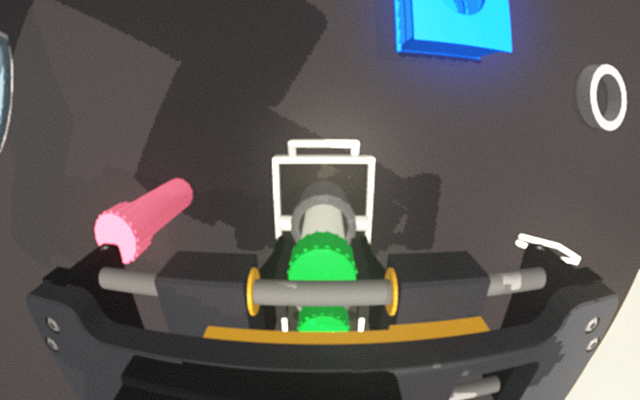

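The cap is held at an opening of 33 mm, centred at (322,262), and the pink tube is clear. Next I'll lift and carry it.

Emit:
step_arm([
  [0,0,-0.08,0,0,0,1],
  [0,0,-0.16,0,0,0,1],
  [0,0,-0.24,0,0,0,1],
  [0,0,-0.34,0,0,0,1],
  [0,0,-0.34,0,0,0,1],
  [0,0,-0.34,0,0,0,1],
])

```text
time_s: 5.17
position: [0.5135, -0.0928, 0.226]
tcp_rot: [[-0.137, 0.99, 0.002], [0.991, 0.137, -0.002], [-0.002, 0.002, -1.0]]
force: [-1.3, -0.7, -0.6]
opening: 0.382
grasp_force: 30.0
```

Emit:
step_arm([
  [0.1,0.027,0,0,0,-0.013,1],
  [0.2,0.054,0,0,0,-0.013,1],
  [0.3,0.081,0,0,0,-0.013,1],
  [0.4,0.108,0,0,0,-0.013,1],
  [0.5,0.135,0,0,0,-0.013,1],
  [0.589,0.161,0,0,0,-0.013,1],
])

```text
time_s: 5.67
position: [0.5348, 0.091, 0.2225]
tcp_rot: [[-0.148, 0.989, -0.006], [0.989, 0.148, -0.0], [0.001, -0.006, -1.0]]
force: [0.4, 0.1, -0.7]
opening: 0.381
grasp_force: 30.0
```

Emit:
step_arm([
  [0.1,0.027,0,0,0,-0.013,1],
  [0.2,0.054,0,0,0,-0.013,1],
  [0.3,0.081,0,0,0,-0.013,1],
  [0.4,0.108,0,0,0,-0.013,1],
  [0.5,0.135,0,0,0,-0.013,1],
  [0.587,0.164,0,0,0,-0.013,1],
  [0.587,0.164,0,0,0,-0.013,1],
  [0.587,0.164,0,0,0,-0.013,1],
])

```text
time_s: 6.33
position: [0.5577, 0.2715, 0.222]
tcp_rot: [[-0.16, 0.987, -0.005], [0.987, 0.16, -0.002], [-0.001, -0.005, -1.0]]
force: [-0.0, -0.8, -1.3]
opening: 0.381
grasp_force: 30.0
```

```bash
python3 - <<'E'
from h import *;from rig import *
s=read_state();print(s["position"].round(4),s["tcp_rot"].round(4).tolist(),s["opening"]*87,s["grasp_force"],s["force"])
goto(s["position"],s["tcp_rot"],[((*H[0],G[0]-.008+.001),9.2)])
E
```

```text
[0.5577 0.2715 0.222 ] [[-0.1604, 0.987, -0.0049], [0.987, 0.1604, -0.0022], [-0.0014, -0.0052, -1.0]] 33.148553533606524 29.998658364638686 [-0.04156237 -0.78907174 -1.33240183]
[-0.003, 0.004, 0.35] [-0.007, 0.002, 0.001] rows 4
```

Emit:
step_arm([
  [-0.003,0.004,0.06,0,0,0,1],
  [-0.003,0.004,0.12,0,0,0,1],
  [-0.003,0.004,0.18,0,0,0,1],
  [-0.003,0.004,0.24,0,0,0,1],
  [-0.003,0.004,0.29,0,0,0,1],
  [-0.003,0.004,0.32,0,0,0,1],
  [-0.003,0.004,0.35,0,0,0,1],
  [-0.003,0.004,0.35,0,0,0,1],
])

```text
time_s: 7.0
position: [0.559, 0.2685, 0.1173]
tcp_rot: [[-0.157, 0.988, -0.005], [0.988, 0.157, -0.002], [-0.001, -0.006, -1.0]]
force: [-0.2, 0.5, -1.1]
opening: 0.381
grasp_force: 30.0
```

```bash
python3 - <<'E'
from h import *;from rig import *
s=read_state();print(s["position"].round(4),s["opening"]*87,s["grasp_force"],s["force"])
E
```

```text
[0.559  0.2685 0.1173] 33.10752452960058 29.99801203608513 [-0.2482216   0.52698914 -1.05654824]
```

Emit:
step_arm([
  [0,0,0,0,0,0,-0.3],
  [0,0,0,0,0,0,-0.3],
  [0,0,0,0,0,0,-0.3],
  [0,0,0,0,0,0,-0.3],
  [0,0,0,0,0,0,-0.4],
  [0,0,-0.1,0,0,0,-0.4],
  [0,0,-0.22,0,0,0,-0.4],
  [0,0,-0.35,0,0,0,-0.4],
])

```text
time_s: 7.67
position: [0.5593, 0.2696, 0.2246]
tcp_rot: [[-0.158, 0.987, -0.004], [0.987, 0.158, -0.002], [-0.001, -0.004, -1.0]]
force: [1.3, 0.0, 1.1]
opening: 0.697
grasp_force: 0.0
```

```bash
python3 - <<'E'
from h import *;from rig import *
s=read_state();print(s["position"].round(4))
c=capture("wrist");cv2.imwrite("pics/p1.png",c["image"][:,:,::-1])
goto(s["position"],s["tcp_rot"],[((.54,.06,.20),8.6),((*T[1],.20),8)])
E
```

```text
[0.5593 0.2696 0.2246]
[-0.68, -0.173, 0.083] [-0.006, 0.001, 0.011] rows 7
[-0.688, -0.163, 0.0] [0.0, 0.0, 0.013] rows 7
```

View pics/p1.png

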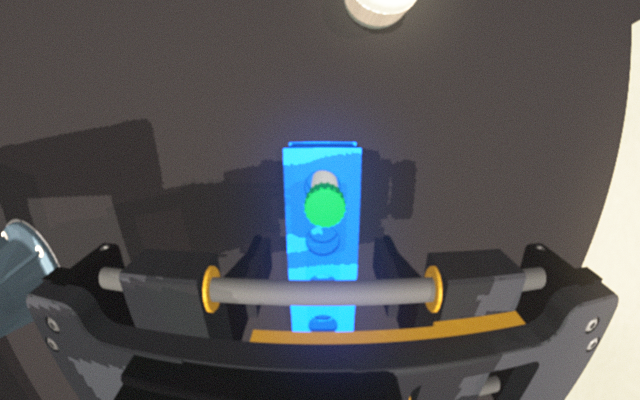

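The tube stands upright in the left-end hole at (324,190). Next is tube 2.

Emit:
step_arm([
  [-0.68,-0.173,0.083,-0.005,0,0.011,-0.4],
  [-0.68,-0.173,0.083,-0.005,0,0.011,-0.4],
  [-0.68,-0.173,0.083,-0.005,0,0.011,-0.4],
  [-0.68,-0.173,0.083,-0.005,0,0.011,-0.4],
  [-0.68,-0.173,0.083,-0.005,0,0.011,-0.4],
  [-0.68,-0.173,0.083,-0.005,0,0.011,-0.4],
  [-0.68,-0.173,0.083,-0.005,0,0.011,-0.4],
])

```text
time_s: 8.3
position: [0.5413, 0.0578, 0.1999]
tcp_rot: [[-0.144, 0.99, 0.003], [0.99, 0.144, -0.0], [-0.001, 0.003, -1.0]]
force: [0.2, 0.4, 0.5]
opening: 0.703
grasp_force: 0.0
```

Emit:
step_arm([
  [-0.688,-0.163,0,0,0,0.013,-0.4],
  [-0.688,-0.163,0,0,0,0.013,-0.4],
  [-0.688,-0.163,0,0,0,0.013,-0.4],
  [-0.688,-0.163,0,0,0,0.013,-0.4],
  [-0.688,-0.163,0,0,0,0.013,-0.4],
  [-0.688,-0.163,0,0,0,0.013,-0.4],
  [-0.688,-0.163,0,0,0,0.013,-0.4],
  [-0.688,-0.163,0,0,0,0.013,-0.4],
])

```text
time_s: 8.97
position: [0.524, -0.1499, 0.1999]
tcp_rot: [[-0.139, 0.99, 0.003], [0.99, 0.139, 0.001], [0.0, 0.003, -1.0]]
force: [1.1, 1.0, -0.6]
opening: 0.699
grasp_force: 0.0
```

Emit:
step_arm([
  [0,0,0,0,0,0,-0.4],
  [0,0,0,0,0,0,-0.4],
])

```text
time_s: 9.13
position: [0.5238, -0.1489, 0.1998]
tcp_rot: [[-0.142, 0.99, 0.003], [0.99, 0.142, 0.001], [0.0, 0.003, -1.0]]
force: [0.3, 0.6, 0.5]
opening: 0.701
grasp_force: 0.0
```

```bash
python3 - <<'E'
from h import *;from rig import *
s=read_state();print(s["position"].round(4))
goto(s["position"],s["tcp_rot"],[((*T[1],G[1]),8)])
E
```

```text
[ 0.5238 -0.1489  0.1998]
[-0.008, -0.007, 0.333] [0.004, -0.0, 0.003] rows 4
```

Emit:
step_arm([
  [-0.008,-0.005,0.08,0.003,0,0.003,-0.4],
  [-0.008,-0.005,0.16,0.003,0,0.003,-0.4],
  [-0.008,-0.005,0.24,0.003,0,0.003,-0.4],
  [-0.008,-0.005,0.29,0.003,0,0.003,-0.4],
  [-0.008,-0.005,0.333,0.003,0,0.003,-0.4],
  [-0.008,-0.005,0.333,0.003,0,0.003,-0.4],
  [-0.008,-0.005,0.333,0.003,0,0.003,-0.4],
])

```text
time_s: 9.72
position: [0.5227, -0.1523, 0.0995]
tcp_rot: [[-0.139, 0.99, -0.001], [0.99, 0.139, 0.001], [0.001, -0.001, -1.0]]
force: [-0.3, -0.6, 0.2]
opening: 0.702
grasp_force: 0.0
```

Emit:
step_arm([
  [0,0,0,0,0,0,1],
  [0,0,0,0,0,0,1],
  [0,0,0,0,0,0,1],
  [0,0,0,0,0,0,1],
  [0,0,0,0,0,0,1],
  [0,0,0,0,0,0,1],
  [0,0,0,0,0,0,1],
])

```text
time_s: 10.3
position: [0.5231, -0.154, 0.1004]
tcp_rot: [[-0.136, 0.991, 0.002], [0.991, 0.136, -0.001], [-0.001, 0.001, -1.0]]
force: [-0.9, 0.3, 3.2]
opening: 0.381
grasp_force: 30.0
```

```bash
python3 - <<'E'
from h import *;from rig import *
s=read_state();print(s["position"].round(4),s["opening"]*87,s["grasp_force"])
h=H[1];m=((T[1][0]+h[0])/2,(T[1][1]+h[1])/2)
goto(s["position"],s["tcp_rot"],[((*s["position"][:2],.20),8),((*m,.20),8.6),((*h,.20),9.2)])
E
```

```text
[ 0.5231 -0.154   0.1004] 33.146127987392674 29.984429832547903
[-0.0, 0.0, -0.332] [0.002, 0.001, -0.003] rows 4
[0.598, 0.158, 0.0] [0.0, 0.0, -0.013] rows 6
[0.588, 0.166, 0.0] [0.0, 0.0, -0.013] rows 6
```

Emit:
step_arm([
  [0,0,-0.08,0,0,0,1],
  [0,0,-0.16,0,0,0,1],
  [0,0,-0.24,0,0,0,1],
  [0,0,-0.335,0,0,0,1],
  [0,0,-0.335,0,0,0,1],
  [0,0,-0.335,0,0,0,1],
])

```text
time_s: 10.8
position: [0.5236, -0.1542, 0.2019]
tcp_rot: [[-0.137, 0.991, 0.004], [0.991, 0.137, -0.002], [-0.003, 0.004, -1.0]]
force: [0.7, 0.8, -0.2]
opening: 0.383
grasp_force: 30.0
```

Emit:
step_arm([
  [0.1,0.027,0,0,0,-0.013,1],
  [0.2,0.054,0,0,0,-0.013,1],
  [0.3,0.081,0,0,0,-0.013,1],
  [0.4,0.108,0,0,0,-0.013,1],
  [0.5,0.135,0,0,0,-0.013,1],
  [0.595,0.158,0,0,0,-0.013,1],
])

```text
time_s: 11.3
position: [0.5442, 0.0313, 0.1985]
tcp_rot: [[-0.147, 0.989, -0.003], [0.989, 0.147, 0.0], [0.001, -0.003, -1.0]]
force: [0.7, 0.7, -0.4]
opening: 0.381
grasp_force: 30.0
```

Emit:
step_arm([
  [0.1,0.027,0,0,0,-0.013,1],
  [0.2,0.054,0,0,0,-0.013,1],
  [0.3,0.081,0,0,0,-0.013,1],
  [0.4,0.108,0,0,0,-0.013,1],
  [0.5,0.135,0,0,0,-0.013,1],
  [0.588,0.166,0,0,0,-0.013,1],
  [0.588,0.166,0,0,0,-0.013,1],
  [0.588,0.166,0,0,0,-0.013,1],
])

```text
time_s: 11.97
position: [0.5675, 0.2125, 0.1982]
tcp_rot: [[-0.16, 0.987, -0.003], [0.987, 0.16, -0.001], [-0.001, -0.003, -1.0]]
force: [-0.7, -0.9, -0.2]
opening: 0.384
grasp_force: 30.0
```

```bash
python3 - <<'E'
from h import *;from rig import *
s=read_state();print(s["position"].round(4),s["opening"]*87,s["grasp_force"],s["force"])
goto(s["position"],s["tcp_rot"],[((*H[1],G[1]-.008+.001),9.2)])
E
```

```text
[0.5675 0.2125 0.1982] 33.43232722796762 29.99316819012165 [-0.73311364 -0.89886125 -0.16584247]
[-0.002, 0.002, 0.351] [-0.004, 0.001, -0.0] rows 4
```

Emit:
step_arm([
  [0,0.002,0.06,0,0,0,1],
  [0,0.002,0.12,0,0,0,1],
  [0,0.002,0.18,0,0,0,1],
  [0,0.002,0.24,0,0,0,1],
  [0,0.002,0.29,0,0,0,1],
  [0,0.002,0.32,0,0,0,1],
  [0,0.002,0.35,0,0,0,1],
  [0,0.002,0.35,0,0,0,1],
])

```text
time_s: 12.63
position: [0.5685, 0.2104, 0.0934]
tcp_rot: [[-0.156, 0.988, -0.002], [0.988, 0.156, -0.001], [-0.001, -0.003, -1.0]]
force: [-1.0, 0.2, 0.1]
opening: 0.384
grasp_force: 30.0
```

```bash
python3 - <<'E'
from h import *;from rig import *
s=read_state();print(s["position"].round(4),s["force"])
p=s["position"]+[0,0,.11]
goto(p,s["tcp_rot"],[((.55,.01,.21),8.6),((*T[2],.21),8)])
E
```

```text
[0.5685 0.2104 0.0934] [-0.99200614  0.24651593  0.09117168]
[-0.65, -0.165, -0.021] [-0.003, 0.001, 0.008] rows 6
[-0.713, -0.175, 0.0] [0.0, 0.0, 0.013] rows 7
```

Release, lift (−0.37 of 0.3 m) and go over tube 3.

Emit:
step_arm([
  [0,0,0,0,0,0,-0.3],
  [0,0,0,0,0,0,-0.3],
  [0,0,0,0,0,0,-0.3],
  [0,0,0,0,0,0,-0.4],
  [0,0,0,0,0,0,-0.4],
  [0,0,-0.1,0,0,0,-0.4],
  [0,0,-0.22,0,0,0,-0.4],
  [0,0,-0.35,0,0,0,-0.4],
])

```text
time_s: 13.3
position: [0.5681, 0.2113, 0.2003]
tcp_rot: [[-0.157, 0.988, -0.003], [0.988, 0.157, -0.001], [-0.001, -0.003, -1.0]]
force: [0.9, -0.4, 1.1]
opening: 0.697
grasp_force: 0.0
```

Emit:
step_arm([
  [-0.65,-0.165,-0.02,-0.003,0,0.008,-0.4],
  [-0.65,-0.165,-0.02,-0.003,0,0.008,-0.4],
  [-0.65,-0.165,-0.02,-0.003,0,0.008,-0.4],
  [-0.65,-0.165,-0.02,-0.003,0,0.008,-0.4],
  [-0.65,-0.165,-0.02,-0.003,0,0.008,-0.4],
  [-0.65,-0.165,-0.02,-0.003,0,0.008,-0.4],
  [-0.65,-0.165,-0.02,-0.003,0,0.008,-0.4],
])

```text
time_s: 13.88
position: [0.5511, 0.0094, 0.2069]
tcp_rot: [[-0.147, 0.989, 0.004], [0.989, 0.147, 0.0], [-0.001, 0.004, -1.0]]
force: [-0.6, 0.9, -0.5]
opening: 0.702
grasp_force: 0.0
```

Emit:
step_arm([
  [-0.713,-0.175,0,0,0,0.013,-0.4],
  [-0.713,-0.175,0,0,0,0.013,-0.4],
  [-0.713,-0.175,0,0,0,0.013,-0.4],
  [-0.713,-0.175,0,0,0,0.013,-0.4],
  [-0.713,-0.175,0,0,0,0.013,-0.4],
  [-0.713,-0.175,0,0,0,0.013,-0.4],
  [-0.713,-0.175,0,0,0,0.013,-0.4],
  [-0.713,-0.175,0,0,0,0.013,-0.4],
])

```text
time_s: 14.55
position: [0.5315, -0.2071, 0.2061]
tcp_rot: [[-0.14, 0.99, 0.003], [0.99, 0.14, 0.001], [0.001, 0.003, -1.0]]
force: [0.2, -0.1, 0.2]
opening: 0.698
grasp_force: 0.0
```

```bash
python3 - <<'E'
from h import *;from rig import *
s=read_state();print(s["position"].round(4))
goto(s["position"],s["tcp_rot"],[((*T[2],G[2]),8)])
E
```

```text
[ 0.5315 -0.2071  0.2061]
[-0.008, -0.007, 0.32] [0.004, -0.001, 0.001] rows 4
```

Emit:
step_arm([
  [-0.008,-0.005,0.08,0.003,0,0,-0.4],
  [-0.008,-0.005,0.16,0.003,0,0,-0.4],
  [-0.008,-0.005,0.24,0.003,0,0,-0.4],
  [-0.008,-0.005,0.28,0.003,0,0,-0.4],
  [-0.008,-0.005,0.32,0.003,0,0,-0.4],
  [-0.008,-0.005,0.32,0.003,0,0,-0.4],
  [-0.008,-0.005,0.32,0.003,0,0,-0.4],
])

```text
time_s: 15.13
position: [0.5304, -0.2082, 0.1099]
tcp_rot: [[-0.143, 0.99, -0.001], [0.99, 0.143, 0.001], [0.001, -0.001, -1.0]]
force: [0.5, 0.0, 0.3]
opening: 0.704
grasp_force: 0.0
```

Emit:
step_arm([
  [0,0,0,0,0,0,1],
  [0,0,0,0,0,0,1],
  [0,0,0,0,0,0,1],
  [0,0,0,0,0,0,1],
  [0,0,0,0,0,0,1],
  [0,0,0,0,0,0,1],
  [0,0,0,0,0,0,1],
])

```text
time_s: 15.72
position: [0.5306, -0.2111, 0.1107]
tcp_rot: [[-0.14, 0.99, 0.001], [0.99, 0.14, -0.001], [-0.001, 0.001, -1.0]]
force: [-0.4, -0.5, 1.7]
opening: 0.346
grasp_force: 30.0
```

```bash
python3 - <<'E'
from h import *;from rig import *
s=read_state();print(s["position"].round(4),s["opening"]*87,s["grasp_force"])
h=H[2];m=((T[2][0]+h[0])/2,(T[2][1]+h[1])/2)
goto(s["position"],s["tcp_rot"],[((*s["position"][:2],.21),8),((*m,.21),8.6),((*h,.21),9.2)])
E
```

```text
[ 0.5306 -0.2111  0.1107] 30.080901769504646 29.992748158983886
[-0.0, 0.0, -0.331] [0.002, 0.001, 0.001] rows 4
[0.593, 0.16, 0.0] [0.0, 0.0, -0.013] rows 6
[0.586, 0.168, 0.0] [0.0, 0.0, -0.013] rows 6
```

Emit:
step_arm([
  [0,0,-0.08,0,0,0,1],
  [0,0,-0.16,0,0,0,1],
  [0,0,-0.24,0,0,0,1],
  [0,0,-0.335,0,0,0,1],
  [0,0,-0.335,0,0,0,1],
  [0,0,-0.335,0,0,0,1],
])

```text
time_s: 16.22
position: [0.5311, -0.2114, 0.2123]
tcp_rot: [[-0.14, 0.99, 0.004], [0.99, 0.14, -0.002], [-0.003, 0.004, -1.0]]
force: [-0.2, -0.8, -0.8]
opening: 0.347
grasp_force: 30.0
```

Emit:
step_arm([
  [0.1,0.027,0,0,0,-0.013,1],
  [0.2,0.054,0,0,0,-0.013,1],
  [0.3,0.081,0,0,0,-0.013,1],
  [0.4,0.108,0,0,0,-0.013,1],
  [0.5,0.135,0,0,0,-0.013,1],
  [0.591,0.16,0,0,0,-0.013,1],
])

```text
time_s: 16.72
position: [0.5516, -0.0266, 0.2088]
tcp_rot: [[-0.15, 0.989, -0.003], [0.989, 0.15, 0.001], [0.001, -0.003, -1.0]]
force: [0.2, 0.6, -0.8]
opening: 0.348
grasp_force: 30.0
```

Emit:
step_arm([
  [0.1,0.027,0,0,0,-0.013,1],
  [0.2,0.054,0,0,0,-0.013,1],
  [0.3,0.081,0,0,0,-0.013,1],
  [0.4,0.108,0,0,0,-0.013,1],
  [0.5,0.135,0,0,0,-0.013,1],
  [0.586,0.168,0,0,0,-0.013,1],
  [0.586,0.168,0,0,0,-0.013,1],
  [0.586,0.168,0,0,0,-0.013,1],
])

```text
time_s: 17.38
position: [0.5752, 0.1541, 0.2087]
tcp_rot: [[-0.164, 0.987, -0.003], [0.987, 0.164, -0.001], [-0.001, -0.003, -1.0]]
force: [0.4, 0.2, -0.2]
opening: 0.346
grasp_force: 30.0
```

```bash
python3 - <<'E'
from h import *;from rig import *
s=read_state();print(s["position"].round(4),s["opening"]*87,s["grasp_force"],s["force"])
goto(s["position"],s["tcp_rot"],[((*H[2],.1107-.008+.001),9.2)])
E
```

```text
[0.5752 0.1541 0.2087] 30.13640018851552 29.99716781079769 [ 0.4041043   0.21343668 -0.20656866]
[-0.005, 0.006, 0.35] [-0.004, 0.001, 0.005] rows 4
```

Emit:
step_arm([
  [-0.003,0.006,0.06,0,0,0.003,1],
  [-0.003,0.006,0.12,0,0,0.003,1],
  [-0.003,0.006,0.18,0,0,0.003,1],
  [-0.003,0.006,0.24,0,0,0.003,1],
  [-0.003,0.006,0.29,0,0,0.003,1],
  [-0.003,0.006,0.32,0,0,0.003,1],
  [-0.003,0.006,0.35,0,0,0.003,1],
  [-0.003,0.006,0.35,0,0,0.003,1],
])

```text
time_s: 18.05
position: [0.5772, 0.1512, 0.1037]
tcp_rot: [[-0.157, 0.988, -0.003], [0.988, 0.157, -0.001], [-0.0, -0.003, -1.0]]
force: [-0.3, 0.5, -1.0]
opening: 0.344
grasp_force: 30.0
```

```bash
python3 - <<'E'
from h import *;from rig import *
s=read_state();print(s["position"].round(4),s["force"])
p=s["position"]+[0,0,.11]
goto(p,s["tcp_rot"],[((.56,-.05,.225),8.6),((*T[3],.225),8)])
E
```

```text
[0.5772 0.1512 0.1037] [-0.2640748   0.48679609 -0.97871234]
[-0.653, -0.162, -0.037] [-0.004, 0.0, 0.01] rows 6
[-0.713, -0.179, 0.0] [0.0, 0.0, 0.013] rows 7
```

Emit:
step_arm([
  [0,0,0,0,0,0,-0.3],
  [0,0,0,0,0,0,-0.3],
  [0,0,0,0,0,0,-0.3],
  [0,0,0,0,0,0,-0.4],
  [0,0,0,0,0,0,-0.4],
  [0,0,-0.1,0,0,0,-0.4],
  [0,0,-0.22,0,0,0,-0.4],
  [0,0,-0.35,0,0,0,-0.4],
])

```text
time_s: 18.72
position: [0.5771, 0.1522, 0.2108]
tcp_rot: [[-0.158, 0.987, -0.003], [0.987, 0.158, -0.001], [-0.0, -0.003, -1.0]]
force: [0.8, -0.0, 0.1]
opening: 0.695
grasp_force: 0.0
```

Emit:
step_arm([
  [-0.653,-0.163,-0.04,-0.003,0,0.01,-0.4],
  [-0.653,-0.163,-0.04,-0.003,0,0.01,-0.4],
  [-0.653,-0.163,-0.04,-0.003,0,0.01,-0.4],
  [-0.653,-0.163,-0.04,-0.003,0,0.01,-0.4],
  [-0.653,-0.163,-0.04,-0.003,0,0.01,-0.4],
  [-0.653,-0.163,-0.04,-0.003,0,0.01,-0.4],
  [-0.653,-0.163,-0.04,-0.003,0,0.01,-0.4],
])

```text
time_s: 19.3
position: [0.5611, -0.0509, 0.2234]
tcp_rot: [[-0.146, 0.989, 0.004], [0.989, 0.146, -0.0], [-0.001, 0.004, -1.0]]
force: [-0.5, 0.1, 0.5]
opening: 0.702
grasp_force: 0.0
```

Emit:
step_arm([
  [-0.713,-0.179,0,0,0,0.013,-0.4],
  [-0.713,-0.179,0,0,0,0.013,-0.4],
  [-0.713,-0.179,0,0,0,0.013,-0.4],
  [-0.713,-0.179,0,0,0,0.013,-0.4],
  [-0.713,-0.179,0,0,0,0.013,-0.4],
  [-0.713,-0.179,0,0,0,0.013,-0.4],
  [-0.713,-0.179,0,0,0,0.013,-0.4],
  [-0.713,-0.179,0,0,0,0.013,-0.4],
])

```text
time_s: 19.97
position: [0.5402, -0.2672, 0.2224]
tcp_rot: [[-0.14, 0.99, 0.003], [0.99, 0.14, 0.002], [0.001, 0.003, -1.0]]
force: [-0.7, 0.5, 0.3]
opening: 0.7
grasp_force: 0.0
```

```bash
python3 - <<'E'
from h import *;from rig import *
s=read_state();print(s["position"].round(4))
goto(s["position"],s["tcp_rot"],[((*T[3],G[3]),8)])
E
```

```text
[ 0.5402 -0.2672  0.2224]
[-0.007, -0.006, 0.328] [0.003, -0.002, 0.001] rows 4
```

Emit:
step_arm([
  [-0.007,-0.004,0.08,0.003,0,0,-0.4],
  [-0.007,-0.004,0.16,0.003,0,0,-0.4],
  [-0.007,-0.004,0.24,0.003,0,0,-0.4],
  [-0.007,-0.004,0.29,0.003,0,0,-0.4],
  [-0.007,-0.004,0.328,0.003,0,0,-0.4],
  [-0.007,-0.004,0.328,0.003,0,0,-0.4],
  [-0.007,-0.004,0.328,0.003,0,0,-0.4],
])

```text
time_s: 20.55
position: [0.5398, -0.2689, 0.1242]
tcp_rot: [[-0.143, 0.99, -0.0], [0.99, 0.143, 0.001], [0.001, 0.0, -1.0]]
force: [-0.8, 0.5, 0.1]
opening: 0.698
grasp_force: 0.0
```

Emit:
step_arm([
  [0,0,0,0,0,0,1],
  [0,0,0,0,0,0,1],
  [0,0,0,0,0,0,1],
  [0,0,0,0,0,0,1],
  [0,0,0,0,0,0,1],
  [0,0,0,0,0,0,1],
  [0,0,0,0,0,0,1],
])

```text
time_s: 21.13
position: [0.5397, -0.271, 0.1248]
tcp_rot: [[-0.14, 0.99, 0.001], [0.99, 0.14, -0.001], [-0.001, 0.001, -1.0]]
force: [-0.7, 1.0, 2.1]
opening: 0.38
grasp_force: 30.0
```

```bash
python3 - <<'E'
from h import *;from rig import *
s=read_state();print(s["position"].round(4),s["opening"]*87,s["grasp_force"])
h=H[3];m=((T[3][0]+h[0])/2,(T[3][1]+h[1])/2)
goto(s["position"],s["tcp_rot"],[((*s["position"][:2],.225),8),((*m,.225),8.6),((*h,.225),9.2)])
E
```

```text
[ 0.5397 -0.271   0.1248] 33.08361894704285 29.981203582137823
[-0.0, 0.0, -0.334] [0.002, 0.001, 0.001] rows 4
[0.593, 0.162, 0.0] [0.0, 0.0, -0.013] rows 6
[0.585, 0.169, 0.0] [0.0, 0.0, -0.013] rows 6
```

Emit:
step_arm([
  [0,0,-0.08,0,0,0,1],
  [0,0,-0.16,0,0,0,1],
  [0,0,-0.24,0,0,0,1],
  [0,0,-0.335,0,0,0,1],
  [0,0,-0.335,0,0,0,1],
  [0,0,-0.335,0,0,0,1],
])

```text
time_s: 21.63
position: [0.5402, -0.2713, 0.2265]
tcp_rot: [[-0.14, 0.99, 0.004], [0.99, 0.14, -0.003], [-0.003, 0.004, -1.0]]
force: [-0.6, 0.4, -0.1]
opening: 0.384
grasp_force: 30.0
```

Emit:
step_arm([
  [0.1,0.027,0,0,0,-0.012,1],
  [0.2,0.054,0,0,0,-0.012,1],
  [0.3,0.081,0,0,0,-0.012,1],
  [0.4,0.108,0,0,0,-0.012,1],
  [0.5,0.135,0,0,0,-0.012,1],
  [0.591,0.163,0,0,0,-0.012,1],
])

```text
time_s: 22.13
position: [0.5615, -0.0861, 0.2229]
tcp_rot: [[-0.15, 0.989, -0.003], [0.989, 0.15, 0.001], [0.002, -0.003, -1.0]]
force: [0.0, -0.4, -0.3]
opening: 0.382
grasp_force: 30.0
```

Emit:
step_arm([
  [0.1,0.027,0,0,0,-0.01,1],
  [0.2,0.054,0,0,0,-0.01,1],
  [0.3,0.081,0,0,0,-0.01,1],
  [0.4,0.108,0,0,0,-0.01,1],
  [0.5,0.135,0,0,0,-0.01,1],
  [0.585,0.172,0,0,0,-0.01,1],
  [0.585,0.172,0,0,0,-0.01,1],
  [0.585,0.172,0,0,0,-0.01,1],
])

```text
time_s: 22.8
position: [0.5866, 0.0944, 0.2229]
tcp_rot: [[-0.161, 0.987, -0.003], [0.987, 0.161, -0.001], [-0.0, -0.003, -1.0]]
force: [-0.3, -1.5, -0.5]
opening: 0.376
grasp_force: 30.0
```

```bash
python3 - <<'E'
from h import *;from rig import *
s=read_state();print(s["position"].round(4),s["opening"]*87,s["grasp_force"],s["force"])
goto(s["position"],s["tcp_rot"],[((*H[3],.1248-.008+.001),9.2)])
E
```

```text
[0.5866 0.0944 0.2229] 32.740746752363115 29.989401740022004 [-0.26961619 -1.52720497 -0.49768884]
[-0.005, 0.001, 0.35] [-0.003, 0.0, 0.001] rows 4
```

Emit:
step_arm([
  [-0.003,0.001,0.06,0,0,0,1],
  [-0.003,0.001,0.12,0,0,0,1],
  [-0.003,0.001,0.18,0,0,0,1],
  [-0.003,0.001,0.24,0,0,0,1],
  [-0.003,0.001,0.29,0,0,0,1],
  [-0.003,0.001,0.32,0,0,0,1],
  [-0.003,0.001,0.35,0,0,0,1],
  [-0.003,0.001,0.35,0,0,0,1],
])

```text
time_s: 23.47
position: [0.5872, 0.0912, 0.1178]
tcp_rot: [[-0.157, 0.988, -0.003], [0.988, 0.157, -0.0], [0.0, -0.003, -1.0]]
force: [0.5, 0.4, -0.3]
opening: 0.383
grasp_force: 30.0
```

Emit:
step_arm([
  [0,0,0,0,0,0,-0.3],
  [0,0,0,0,0,0,-0.3],
  [0,0,0,0,0,0,-0.3],
  [0,0,0,0,0,0,-0.4],
  [0,0,0,0,0,0,-0.4],
  [0,0,-0.1,0,0,0,-0.4],
  [0,0,-0.22,0,0,0,-0.4],
  [0,0,-0.35,0,0,0,-0.4],
])

```text
time_s: 24.13
position: [0.587, 0.0922, 0.2248]
tcp_rot: [[-0.158, 0.987, -0.003], [0.987, 0.158, -0.0], [0.0, -0.003, -1.0]]
force: [1.9, -0.3, -0.3]
opening: 0.696
grasp_force: 0.0
```

Emit:
step_arm([
  [-0.75,-0.2,-0.1,0,0,0,-0.4],
  [-0.75,-0.2,-0.1,0,0,0,-0.4],
  [-0.75,-0.2,-0.1,0,0,0,-0.4],
  [-0.75,-0.2,-0.1,0,0,0,-0.4],
  [-0.75,-0.2,-0.1,0,0,0,-0.4],
  [-0.75,-0.2,-0.1,0,0,0,-0.4],
  [-0.75,-0.2,-0.1,0,0,0,-0.4],
  [-0.75,-0.2,-0.1,0,0,0,-0.4],
])

```text
time_s: 24.8
position: [0.5642, -0.1409, 0.2553]
tcp_rot: [[-0.154, 0.988, 0.002], [0.988, 0.154, -0.0], [-0.001, 0.002, -1.0]]
force: [0.8, 0.4, -0.4]
opening: 0.702
grasp_force: 0.0
```

```bash
python3 - <<'E'
from h import *;from rig import *
s=read_state();print(s["position"].round(4),s["opening"]*87,s["grasp_force"],s["force"],s["time_s"])
ims=[]
for n,(x0,x1,y0,y1) in {"top":(160,320,120,240),"scene":(330,530,170,320)}.items():
    im=capture(n)["image"][y0:y1,x0:x1,::-1];ims.append(cv2.resize(im,(400,300),interpolation=cv2.INTER_CUBIC))
cv2.imwrite("pics/end.png",np.hstack(ims))
E
```

```text
[ 0.5642 -0.1409  0.2553] 61.03750310530317 0.0 [ 0.75095721  0.44301875 -0.40652716] 24.8
```

View pics/end.png

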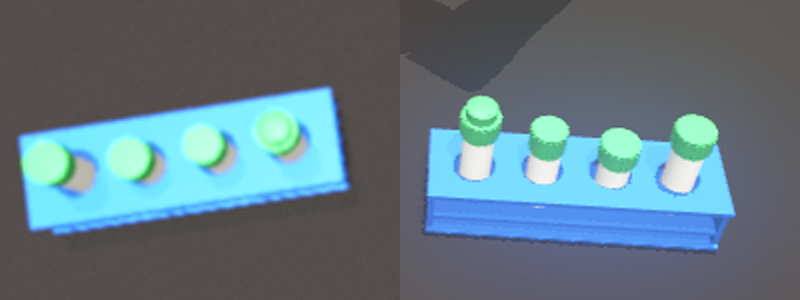

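All four tubes stand in the rack in the right order. I'll run one numeric check of lean and height before handing in.

```bash
python3 - <<'E'
from h import *;from rig import *
t,s=capture("top"),capture("scene")
a=[x for x in blobs(t["image"],(45,25,100),(82,255,255),80)[0] if x[0][0]<310];b=[x for x in blobs(s["image"],(45,60,50),(85,255,255),100)[0] if x[0][0]>330]
a.sort(key=lambda x:x[0][0]);b.sort(key=lambda x:-x[0][0])
for x,y,h,z in zip(a,b,H,[.121,.097,.109,.122]):
    print(x[0],y[0],(plane(t,*x[0],z-.004)[:2]-h).round(4),(plane(s,*y[0],z-.009)[:2]-h).round(4),two(ray(t,*x[0]),ray(s,*y[0]))[0][2].round(4))
E
```

```text
[179.7 185.5] [476.4 238. ] [ 0.001  -0.0033] [0.004  0.0007] 0.1094
[212.9 183.7] [439.1 244.6] [-0.0013 -0.002 ] [0.0025 0.0026] 0.0844
[242.4 178.5] [403.8 238.2] [-0.0014 -0.0044] [0.004  0.0005] 0.095
[271.  172.9] [369.2 229.4] [-0.0022 -0.0022] [-0.0004  0.0005] 0.1117
```

The caps sit within about 4 mm of the hole axes, and their heights match tubes standing on the rack floor.

```bash
python3 -c "
from rig import *
print(hand_in())"
```

```text
the job is handed in; nothing more can be done
None
```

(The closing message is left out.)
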